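# Seat the steel bench block in the V-stop

## Task

On the jeweller's bench, push the round steel bench block (the grey one with the black rubber foot, not the brass tin) along the bench top into the wooden V-stop until it is fully home against both rails, then let go and back away. Keep it flat on the bench, sliding, never lifted or tipped, and leave the brass tin and the bur box where they are.

Things in the scene. Friction and masses are not known exactly. Their poses are not given: they have to be found in the camera images.
- bench_block: Loose round steel block, polished grey with a black rubber foot 6 mm high, 60 mm in diameter and 28 mm high, about 0.55 kg, standing flat on the bench; sliding it takes about 3 to 9 N. Origin at its centre, half-way up (14 mm above the bench); z is up; its yaw does not matter.
- seat (a point): Block centre when fully home in the V-stop, 14 mm above the bench. V-stop: dark wood, fixed; two rails 22 mm high, 18 thick, each 30 degrees from the middle line. Site x is the middle line, pointing into the V; y left. Inner faces would meet 60 mm ahead (+x); the mouth, 120 mm wide, is 46 mm back (-x). The block starts about 160 mm back, 70 mm to one side; a straight push here clears the mouth.
- tin: Bystander: loose round brass tin with a lid and a small knob on top, 60 mm in diameter, 28 mm high plus an 8 mm knob. It stands beside the bench block, on the other side of the middle line. Origin at its centre, 14 mm above the bench.
- bur_box: Bystander: loose wooden box with rows of thin burs standing in its cork top, 70 x 90 mm and 50 mm high plus 16 mm of burs, standing to one side of the V-stop. Origin at its centre, 25 mm above the bench.
Things that resemble listed ones, but are neither listed nor needed, are in the scene too. What is meant by the part that bears seat is not turquoise, and is the larger of those in its own colour.

How it is judged:
By the outcome, as a careful person would: the job done as asked, in the order asked, and still so for the second after the job is handed in, with the robot touching nothing.
It also fails if it takes over 32 s, if anything falls off the work surface, if the arm or the gripper's body presses on something with over 40 N, if the wrist force passes 120 N, or if a joint passes its speed limit or range.

## Robot

A 7-joint arm with a two-finger parallel gripper is mounted at the origin on the work surface. World frame = base frame: x ahead of the robot, y to its left, z up, the work surface at z = 0. Lengths are in m, angles in rad, forces in N, time in s.
With the tool pointing down it reaches from about 0.4 to 0.85 m from the base axis. Payload 10.4 kg.
Tool frame: the origin (TCP) lies midway between the tips of the shut fingers; the grasp point (between the pads) lies 19 mm behind it; z points along the fingers, y is the line along which they close (so a half turn about z gives the same grasp; the last joint's range is limited). The gripper opens to 87 mm and grips with 3 to 60 N. Pads are 19 mm wide; open, the fingers measure 117 mm over their backs; the gripper's body (75 mm by 190 mm) begins 51 mm behind the grasp point.
Start: joints at [-1.262, 0.332, -0.065, 1.46, 0.022, 1.35, -0.088], TCP at [0.204, 0.591, 0.185] pointing down, gripper open.
Joint ranges: [-2.6, 2.6], [-0.5, 2.12], [-1.47, 1.34], [0.16, 2.42], [-1.27, 4.41], [0.06, 2.06], [-2.6, 2.6]. Speed limits (rad/s): [2.22, 2.22, 2.79, 2.79, 3.14, 3.14, 3.14].

## Interface

Orientations are given as a unit quaternion [x, y, z, w].
In Python, from bench import r gives the robot as it stands.
- The arm moves only by the tool carry_out, never from a script. Its argument "steps" is a list that holds one entry, the list of rows, each a list of 6 numbers: the shift along the tool's x, y, z in cm, then the turn, a rotation vector about the tool's x, y, z in rad. In form: [[[dx, dy, dz, wx, wy, wz], ...]]. A call has 1 to 20 rows; each row is the pose to reach, as a shift and turn from the pose commanded when the call began, along the tool's axes at that moment; what a row does not reach only later rows make up. A row lasts 1/12 s, in which the tool goes at most 41.7 mm and 7.16 degrees, less where a joint would pass 70% of its speed; a pose out of reach is approached as far as the arm can. A call with a gripper value outside its range is refused whole. "hand" is the closure, from -1 (fully open) to 1 (shut), set as the call begins (left out, the last holds). The fingers move at their own pace and stop on an object; "squeeze" is the grip in N (left out, the last holds). Time passes only in rows, so rows that repeat a pose let the fingers close. It gives the time, the measured TCP pose, the force, the opening and the grip force at its end, in the units of the state.
- r.read_state(): the state, without advancing time (a new reading comes with each control period).
- r.camera(name): name is "scene" or "side" or "wrist"; returns the picture (420x560x3 uint8, red, green, blue); there is no depth.
- r.camera_params(name): a dict with "fx", "fy", "cx", "cy" (pixels), "view" (4x4, takes a point from world to camera coordinates). Camera axes: x right, y up, looking along -z (the intrinsics and any distortion apply to the point x, -y, -z); pixel columns grow to the right and rows downward; lengths in m; the calibration is good to about 2 mm. A picture is of the moment at which its call begins: read the wrist's pose just before it. camera_params takes no time and is no camera call; for the wrist camera it gives the pose at the moment of the call.
- r.close_job(): hands the job in; it is judged then, once.
The state is a dict: "time": time; "joint_positions": joint angles; "joint_vel": joint speeds; "joint_torque": joint torques, N m; "ee_pos": TCP position; "eef_rot": TCP orientation; "ft_force": force on the tool from outside, world axes, zero at the start; "torque": the same for the moment, N m; "width": finger opening in m; "grip_force": force on a finger pad.
Only numpy, scipy, OpenCV 4.12 (cv2) and the standard library are available. Lean on these libraries where they do the work, as an engineer would, in place of code of your own. Each camera call takes 0.05 s, during which the arm holds its last target. There are 200 camera calls.

## Working session

There is one attempt and no reset: what is moved stays moved. The work goes in short steps, Python scripts to look and compute and a tool call to move; the robot and the scene stay as the last step left them, time stands still between calls to the robot, and variables do not carry over. Pictures are saved under pics/ and viewed, at most 10 in all, crops included, and the job is handed in when it is done.

Besides the shell and the picture viewer there is one more tool, called after "Call:" in YAML: its name, and indented under it one key for each argument. carry_out: Moves the arm, as the interface text tells. Its arguments: {"type":"object","properties":{"steps":{"type":"array","items":{"type":"array","items":{"type":"array","items":{"type":"number"}}}},"hand":{"type":"number"},"squeeze":{"type":"number"}},"required":["steps"]}

```bash
mkdir -p pics; python3 - <<'E'
from bench import r
import cv2,json,numpy as np
s=r.read_state();print({k:np.round(v,3).tolist() for k,v in s.items()})
for n in("scene","side"):
    p=r.camera_params(n);print(n,{k:np.round(v,4).tolist() if not isinstance(v,str) else v for k,v in p.items()})
    cv2.imwrite(f"pics/{n}0.png",r.camera(n)[:,:,::-1])
E
```

```text
{'time': 0.0, 'joint_positions': [-1.262, 0.333, -0.065, 1.461, 0.022, 1.35, -0.089], 'joint_vel': [0.0, -0.0, -0.0, -0.001, 0.0, -0.001, 0.001], 'joint_torque': [0.001, -62.326, 0.025, -38.988, -0.061, 0.04, 0.0], 'ee_pos': [0.203, 0.591, 0.184], 'eef_rot': [0.165, 0.986, -0.001, -0.0], 'ft_force': [0.575, 0.094, 0.771], 'torque': [0.019, 0.006, -0.013], 'grip_force': 0.0, 'width': 0.087}
scene {'fx': 411.5941, 'fy': 411.5941, 'cx': 282.196, 'cy': 208.6534, 'view': [[0.5325, 0.8461, -0.022, -0.4092], [-0.5387, 0.3589, 0.7622, 0.2825], [0.6528, -0.394, 0.647, -1.2276], [0.0, 0.0, 0.0, 1.0]]}
side {'fx': 544.2912, 'fy': 544.2912, 'cx': 281.3443, 'cy': 216.2322, 'view': [[-0.9119, -0.4104, 0.0049, 0.6241], [0.2539, -0.5547, 0.7924, -0.1812], [-0.3224, 0.7238, 0.61, -0.8494], [0.0, 0.0, 0.0, 1.0]]}
```

View pics/scene0.png

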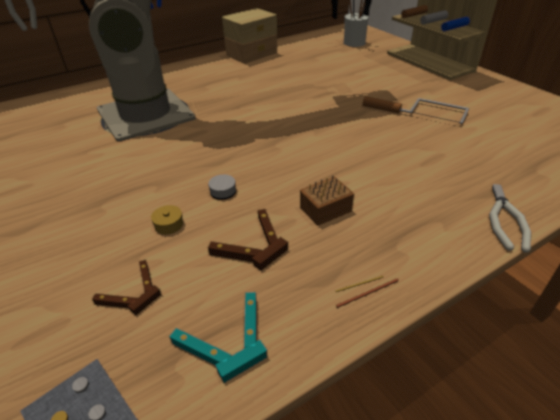

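View pics/side0.png

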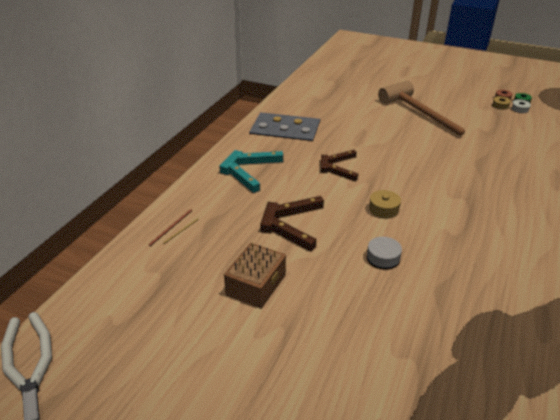

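The scene view shows the grey block at (222,186), the tin at (167,219), the bur box at (327,200), and three V-stops. The larger dark one, at (250,240), is the target. The smaller dark one at (130,290) and the turquoise one are decoys. In the side view the block is at (384,252) and the target V at (290,220).

```bash
cat > h.py <<'E'
import numpy as np
def ray(p,uv,z):
    V=np.array(p["view"]);R,t=V[:3,:3],V[:3,3]
    uv=np.atleast_2d(uv).astype(float)
    d=np.c_[(uv[:,0]-p["cx"])/p["fx"],-(uv[:,1]-p["cy"])/p["fy"],-np.ones(len(uv))]@R
    o=-R.T@t
    return (o+d*((z-o[2])/d[:,2:]))[:,:2]
def proj(p,X):
    V=np.array(p["view"]);c=np.atleast_2d(X)@V[:3,:3].T+V[:3,3]
    return np.c_[p["cx"]-p["fx"]*c[:,0]/c[:,2],p["cy"]+p["fy"]*c[:,1]/c[:,2]]
E
python3 - <<'E'
from bench import r
import cv2,numpy as np
from h import *
for n,(u,v),(x0,y0) in(("scene",(222,186),(195,160)),("side",(384,252),(250,180))):
    im=cv2.imread(f"pics/{n}0.png");p=r.camera_params(n)
    hsv=cv2.cvtColor(im,cv2.COLOR_BGR2HSV)
    m=((hsv[...,1]<70)&(hsv[...,2]>60)).astype(np.uint8)
    k,l,st,c=cv2.connectedComponentsWithStats(m)
    i=l[v-4,u];print(n,st[i],c[i],"top plane",ray(p,c[i],.028))
    ys,xs=np.nonzero(l==i)
    pts=ray(p,np.c_[xs,ys],.028);print(pts.min(0),pts.max(0))
    w,h=(120,120) if n=="scene" else (160,90)
    cv2.imwrite(f"pics/{n}crop.png",cv2.resize(im[y0:y0+h,x0:x0+w],None,fx=5,fy=5,interpolation=cv2.INTER_CUBIC))
E
```

```text
scene [209 175  26  17 361] [221.46260388 182.92243767] top plane [[0.47593348 0.02628212]]
[ 0.44402904 -0.00414744] [0.50583478 0.05594881]
side [368 237  34  29 721] [385.15256588 249.70596394] top plane [[0.46864235 0.03414031]]
[ 0.43984192 -0.00208472] [0.50072271 0.07422399]
```

View pics/scenecrop.png

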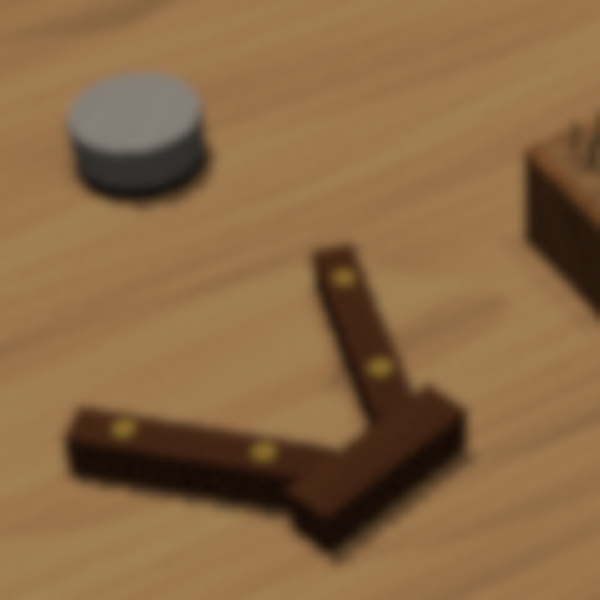

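View pics/sidecrop.png

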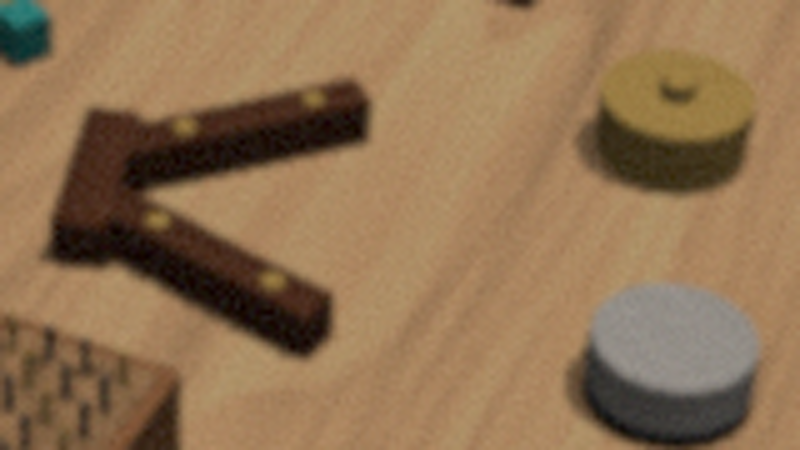

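The crops show the target V's rails with brass dowels. In the scene crop they are at (343,277) and (379,368) on one rail, and (123,430) and (263,452) on the other. In the side crop they are at (274,281), (158,220), (315,98) and (186,126). The block's top-face centre is at (136,113) in the scene crop and (675,338) in the side crop.

```bash
python3 - <<'E'
from bench import r
import numpy as np
from h import *
D={"scene":((195,160),[(343,277),(379,368),(123,430),(263,452)],(136,113)),
"side":((250,180),[(274,281),(158,220),(315,98),(186,126)],(675,338))}
P=[];B=[]
for n,(o,d,b) in D.items():
    p=r.camera_params(n);f=lambda q,z:ray(p,np.array(o)+(np.array(q)+.5)/5-.5,z)
    P.append(f(d,.022));B.append(f(b,.028)[0]);print(n,P[-1].round(4).tolist(),B[-1].round(4))
P=np.mean(P,0);b=np.mean(B,0)
a1=P[1]-P[0];a2=P[3]-P[2];u1=a1/np.linalg.norm(a1);u2=a2/np.linalg.norm(a2)
print("angle",np.degrees(np.arccos(u1@u2)))
ax=u1+u2;ax/=np.linalg.norm(ax);
X=P[0]+a1*np.linalg.solve(np.c_[a1,-a2],P[2]-P[0])[0]
# centrelines meet 9mm/sin30=18 mm beyond the inner apex
seat=X-ax*.078;print("ax",ax,np.degrees(np.arctan2(ax[1],ax[0])),"seat",seat,"block",b)
d=seat-b;L=np.array([-ax[1],ax[0]]);print("seat-block in V frame",d@ax,d@L,"dir deg",np.degrees(np.arctan2(d[1],d[0])),np.linalg.norm(d))
s=r.read_state();print(s["ee_pos"],s["eef_rot"],s["time"])
E
```

```text
scene [[0.6141, 0.0523], [0.6678, 0.0371], [0.6436, -0.0601], [0.6826, -0.0217]] [0.4739 0.0281]
side [[0.6152, 0.051], [0.6687, 0.0359], [0.6438, -0.0619], [0.6831, -0.0232]] [0.4714 0.028 ]
angle 60.41297926888005
ax [0.96859897 0.24862832] 14.396357877862552 seat [0.65042585 0.00072131] block [0.47264881 0.02802787]
seat-block in V frame 0.16540546897698538 -0.07064951326802862 dir deg -8.732387278145861 0.17986195510030972
[0.20345362 0.59055424 0.1844572 ] [ 1.65120842e-01  9.86273151e-01 -6.09997988e-04 -8.20717312e-05] 0.1
```

Call:
carry_out:
  steps:
    - [[-1, -1.2, 0, 0, 0, 0], [-3, -3.5, 0, 0, 0, 0], [-5.4, -6.4, 0, 0, 0, -0.02], [-8, -9.5, 0, 0, 0, -0.05], [-10.6, -12.5, 0, 0, 0, -0.08], [-13.2, -15.5, 0, 0, 0, -0.1], [-15.8, -18.5, 0, 0, 0, -0.12], [-18.4, -21.6, 0, 0, 0, -0.14], [-21, -24.6, 0, 0, 0, -0.16], [-23.6, -27.7, 0, 0, 0, -0.18], [-26.2, -30.7, 0, 0, 0, -0.18], [-28.8, -33.8, 0, 0, 0, -0.18], [-31.4, -36.9, 0, 0, 0, -0.18], [-34, -40, 0, 0, 0, -0.18], [-36.2, -42.6, 0, 0, 0, -0.18], [-37.8, -44.4, 0, 0, 0, -0.18], [-38.6, -45.4, 0, 0, 0, -0.18], [-38.6, -45.4, 0, 0, 0, -0.18], [-38.6, -45.4, 0, 0, 0, -0.18], [-38.6, -45.4, 0, 0, 0, -0.18]]
  hand: 0.54
  squeeze: 20

```text
time: 1.77
ee_pos: [0.4202, 0.0369, 0.185]
eef_rot: [0.075, 0.997, 0.0, -0.0]
ft_force: [-0.2, 0.9, 0.5]
width: 0.02
grip_force: 0.0
```

```bash
python3 - <<'E'
from bench import r
import cv2,numpy as np
from h import *
s=r.read_state();print({k:np.round(v,4).tolist() for k,v in s.items()})
p=r.camera_params("wrist");im=r.camera("wrist")[:,:,::-1]
b=np.array([.47265,.02803]);S=np.array([.6504,.0007])
print(proj(p,[[*b,.028],[*S,.022]]),p["view"])
cv2.imwrite("pics/w1.png",im)
E
```

```text
{'time': 1.7667, 'joint_positions': [-0.7173, -0.1686, 0.4746, 1.9785, 0.0792, 1.3145, 1.1514], 'joint_vel': [-0.008, 0.0023, -0.0071, -0.0013, 0.0027, -0.0006, 0.0025], 'joint_torque': [0.7821, -21.8058, -2.4702, -38.6041, 0.1055, 0.0906, 0.0286], 'ee_pos': [0.4202, 0.0369, 0.185], 'eef_rot': [0.0753, 0.9972, 0.0, -0.0002], 'ft_force': [-0.247, 0.8837, 0.5245], 'torque': [0.0259, 0.0156, 0.0165], 'grip_force': 0.0, 'width': 0.02}
[[276.23581266 223.47454938]
 [276.03254807 343.12915174]] [[ 1.49693153e-01  9.88732124e-01 -8.63939137e-04 -9.93015048e-02]
 [-9.52116248e-01  1.43913841e-01 -2.69747024e-01  4.28893132e-01]
 [-2.66583215e-01  4.12018529e-02  9.62930837e-01 -2.79756558e-01]
 [ 0.00000000e+00  0.00000000e+00  0.00000000e+00  1.00000000e+00]]
```

View pics/w1.png

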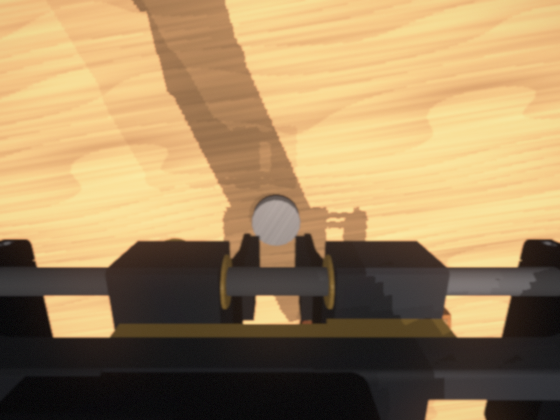

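The wrist view shows the block's top centre at (276,220), as predicted, directly ahead of the two fingertips. Next I descend.

Call:
carry_out:
  steps:
    - [[0, 0, 2, 0, 0, 0], [0, 0, 5, 0, 0, 0], [0, 0, 8, 0, 0, 0], [0, 0, 11, 0, 0, 0], [0, 0, 13.5, 0, 0, 0], [0, 0, 15.5, 0, 0, 0], [0, 0, 16.8, 0, 0, 0], [0, 0, 17.4, 0, 0, 0], [0, 0, 17.7, 0, 0, 0], [0, 0, 17.7, 0, 0, 0], [0, 0, 17.7, 0, 0, 0]]

```text
time: 2.73
ee_pos: [0.4211, 0.0364, 0.0088]
eef_rot: [0.076, 0.997, 0.0, 0.0]
ft_force: [1.1, 0.7, 0.0]
width: 0.0199
grip_force: 0.0
```

Call:
carry_out:
  steps:
    - [[-0.5, 0, 0, 0, 0, 0], [-1, 0, 0, 0, 0, 0], [-1.4, 0, 0, 0, 0, 0], [-1.8, 0, 0, 0, 0, 0], [-2.4, 0, 0, 0, 0, 0], [-3.2, 0, 0, 0, 0, 0], [-4, 0, 0, 0, 0, 0], [-5, 0, 0, 0, 0, 0], [-6, 0, 0, 0, 0, 0], [-7, 0, 0, 0, 0, 0], [-8, 0, 0, 0, 0, 0], [-9, 0, 0, 0, 0, 0], [-10, 0, 0, 0, 0, 0], [-11, 0, 0, 0, 0, 0], [-12, 0, 0, 0, 0, 0], [-13, 0, 0, 0, 0, 0], [-14, 0, 0, 0, 0, 0], [-14.7, 0, 0, 0, 0, 0], [-15.2, 0, 0, 0, 0, 0], [-15.5, 0, 0, 0, 0, 0]]

```text
time: 4.4
ee_pos: [0.5744, 0.0123, 0.008]
eef_rot: [0.076, 0.997, -0.0, -0.0]
ft_force: [0.3, 0.8, -0.3]
width: 0.0201
grip_force: 0.0
```

```bash
python3 - <<'E'
from bench import r
import cv2,numpy as np
from h import *
for n in("scene","side"):
    p=r.camera_params(n);im=r.camera(n)[:,:,::-1]
    u,v=proj(p,[.62,.01,.02])[0].astype(int);h=60 if n=="scene" else 80
    x0,y0=u-h,v-h;print(n,x0,y0);c=im[y0:v+h,x0:u+h]
    globals()[n]=cv2.resize(c,(400,400),interpolation=cv2.INTER_CUBIC)
cv2.imwrite("pics/p2.png",np.hstack([scene,side]))
s=r.read_state();print(s["ee_pos"],s["ft_force"],s["time"],s["eef_rot"])
E
```

```text
scene 186 165
side 230 143
[0.57406004 0.0124235  0.00802964] [ 0.21597945 -0.73136992 -0.66645545] 4.5 [ 7.58935092e-02  9.97115925e-01 -3.96637882e-05 -7.33009437e-05]
```

View pics/p2.png

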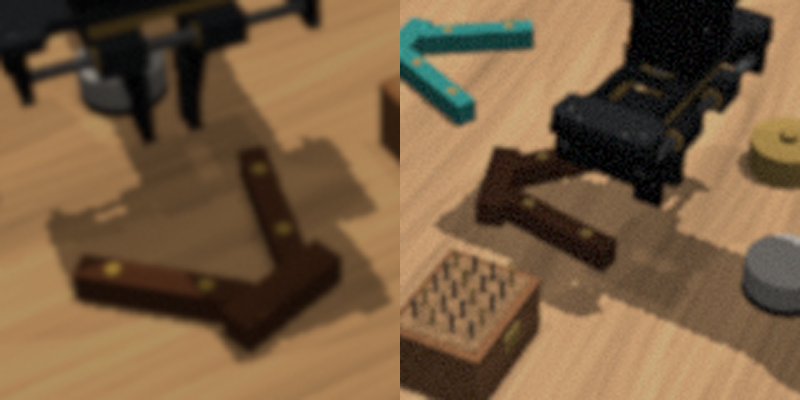

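```bash
python3 - <<'E'
from bench import r
from h import *
p=r.camera_params("scene");print(proj(p,[.574,.0124,.008]),ray(p,[(230.4,207),(243,202.5)],.008),ray(p,[(222.6,184.5)],.028))
p=r.camera_params("side");print(proj(p,[.574,.0124,.008]),ray(p,[(330,223)],.008),ray(p,[(382,251)],.028))
E
```

```text
[[237.18865844 216.48713003]] [[0.53870959 0.0144461 ]
 [0.54029442 0.04396389]] [[0.48259491 0.02583303]]
[[332.32604894 235.43055741]] [[ 0.59097647 -0.02118384]] [[0.47274529 0.03980741]]
```

```bash
python3 - <<'E'
from bench import r
import cv2,numpy as np
from h import *
o=[]
for n,(x0,y0),h in(("scene",(205,170),50),("side",(300,180),60)):
    p=r.camera_params(n);im=r.camera(n)[:,:,::-1]
    c=cv2.resize(im[y0:y0+h,x0:x0+h],(400,400),interpolation=cv2.INTER_CUBIC)
    c=np.clip(c.astype(float)*1.8+10,0,255).astype(np.uint8)
    for z,col in((.008,(0,0,255)),(.045,(0,255,0))):
        for dy in(-.015,.015):
            q=(proj(p,[.574+dy*.15,.0124+dy,z])[0]-[x0,y0]+.5)*400/h;cv2.circle(c,tuple(q.astype(int).tolist()),4,col,1)
    o.append(c)
cv2.imwrite("pics/p3.png",np.hstack(o))
E
```

```text
(no output)
```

View pics/p3.png

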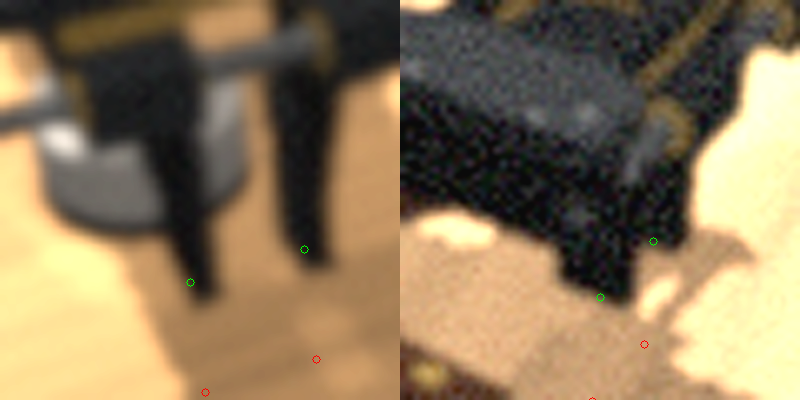

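This view shows the fingertips at scene crop (203,298) and (315,265) and side crop (600,300). That puts their true height near z≈0.04, about 32 mm above the reported TCP. They passed over the block without moving it. I'll go back, then come down lower while watching the force and the images.

Call:
carry_out:
  steps:
    - [[0, 0, -1, 0, 0, 0], [1, 0, -1.5, 0, 0, 0], [3, 0, -2, 0, 0, 0], [6, 0, -2, 0, 0, 0], [9, 0, -2, 0, 0, 0], [12, 0, -2, 0, 0, 0], [14.5, 0, -2, 0, 0, 0], [15.8, 0, -2, 0, 0, 0], [16, 0, -1.5, 0, 0, 0], [16, 0, 0, 0, 0, 0], [16, 0, 0.8, 0, 0, 0], [16, 0, 1.3, 0, 0, 0], [16, 0, 1.6, 0, 0, 0], [16, 0, 1.6, 0, 0, 0], [16, 0, 1.6, 0, 0, 0]]

```text
time: 5.85
ee_pos: [0.416, 0.0365, -0.0078]
eef_rot: [0.076, 0.997, -0.0, -0.0]
ft_force: [0.4, -0.2, 0.5]
width: 0.0201
grip_force: 0.0
```

```bash
python3 - <<'E'
from bench import r
import cv2,numpy as np
from h import *
s=r.read_state();e=s["ee_pos"];print(e,s["ft_force"],s["time"])
o=[]
for n,h in(("scene",60),("side",90)):
    p=r.camera_params(n);im=r.camera(n)[:,:,::-1]
    x0,y0=(proj(p,[.45,.03,.02])[0]-h/2).astype(int);print(n,x0,y0)
    c=cv2.resize(im[y0:y0+h,x0:x0+h],(400,400),interpolation=cv2.INTER_CUBIC)
    c=np.clip(c.astype(float)*1.8+10,0,255).astype(np.uint8)
    for z,col in((0,(0,0,255)),(.03,(0,255,0))):
        for dy in(-.015,.015):
            q=(proj(p,[e[0]+dy*.15,e[1]+dy,z])[0]-[x0,y0]+.5)*400/h;cv2.circle(c,tuple(q.astype(int).tolist()),4,col,1)
    o.append(c)
cv2.imwrite("pics/p4.png",np.hstack(o))
E
```

```text
[ 0.41599322  0.03648443 -0.00779065] [ 0.3526788  -0.21646694  0.50334509] 5.85
scene 188 149
side 350 209
```

View pics/p4.png

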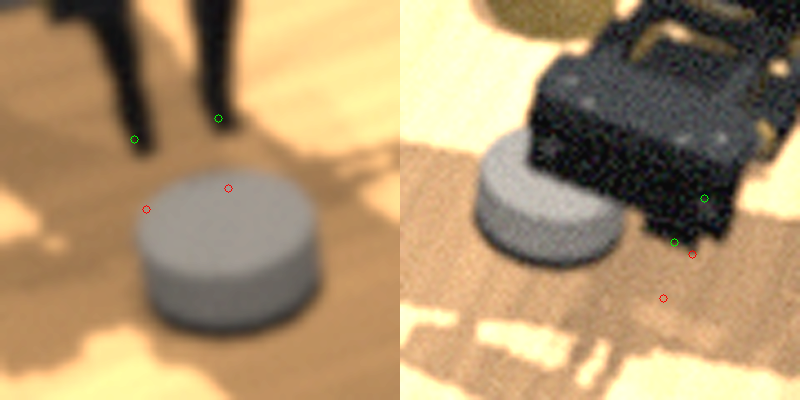

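This view shows the tips behind the block, at scene crop (142,152) and (225,128), so the true tip height is about 0.025. The block hasn't moved. I'll lower another 1.6 cm slowly.

Call:
carry_out:
  steps:
    - [[0, 0, 0.4, 0, 0, 0], [0, 0, 0.8, 0, 0, 0], [0, 0, 1.1, 0, 0, 0], [0, 0, 1.3, 0, 0, 0], [0, 0, 1.5, 0, 0, 0], [0, 0, 1.6, 0, 0, 0], [0, 0, 1.6, 0, 0, 0]]

```text
time: 6.53
ee_pos: [0.4155, 0.0367, -0.0241]
eef_rot: [0.076, 0.997, -0.0, -0.0]
ft_force: [-0.0, -0.8, -0.3]
width: 0.0198
grip_force: 0.0
```

Call:
carry_out:
  steps:
    - [[-0.5, 0, 0, 0, 0, 0], [-1, 0, 0, 0, 0, 0], [-1.4, 0, 0, 0, 0, 0], [-1.7, 0, 0, 0, 0, 0], [-2, 0, 0, 0, 0, 0], [-2.4, 0, 0, 0, 0, 0], [-2.8, 0, 0, 0, 0, 0], [-3.3, 0, 0, 0, 0, 0], [-3.8, 0, 0, 0, 0, 0], [-4.4, 0, 0, 0, 0, 0], [-5, 0, 0, 0, 0, 0]]

```text
time: 7.45
ee_pos: [0.4645, 0.0293, -0.0241]
eef_rot: [0.076, 0.997, 0.0, -0.001]
ft_force: [-5.1, 1.4, 3.0]
width: 0.02
grip_force: 2.4
```

```bash
cat > m.py <<'E'
from bench import r
import cv2,numpy as np
from h import *
s=r.read_state();print(s["ee_pos"],s["ft_force"],s["time"])
for n in("scene","side"):
    p=r.camera_params(n);im=r.camera(n)[:,:,::-1].copy();cv2.imwrite(f"pics/m_{n}_{s['time']:.2f}.png",im)
    hsv=cv2.cvtColor(im,cv2.COLOR_BGR2HSV)
    m=((hsv[...,1]<75)&(hsv[...,2]>45)).astype(np.uint8)
    k,l,st,c=cv2.connectedComponentsWithStats(m)
    for i in range(1,k):
        q=ray(p,c[i],.022)[0]
        if st[i][4]>60 and .4<q[0]<.72 and abs(q[1])<.1:print(n,st[i],q.round(4))
E
python3 m.py
```

```text
[ 0.46452782  0.02925457 -0.02414269] [-5.08007707  1.41903525  2.985021  ] 7.45
scene [213 181  27  25 536] [0.507  0.0218]
side [350 244  26  17 246] [0.5046 0.053 ]
```

Call:
carry_out:
  steps:
    - [[-0.5, 0, 0, 0, 0, 0], [-1, 0, 0, 0, 0, 0], [-1.6, 0, 0, 0, 0, 0], [-2.2, 0, 0, 0, 0, 0], [-2.8, 0, 0, 0, 0, 0], [-3.4, 0, 0, 0, 0, 0], [-4, 0, 0, 0, 0, 0], [-4.6, 0, 0, 0, 0, 0], [-5.2, 0, 0, 0, 0, 0], [-5.8, 0, 0, 0, 0, 0], [-6.4, 0, 0, 0, 0, 0], [-7, 0, 0, 0, 0, 0], [-7.6, 0, 0, 0, 0, 0], [-8.2, 0, 0, 0, 0, 0], [-8.8, 0, 0, 0, 0, 0], [-9.4, 0, 0, 0, 0, 0], [-9.9, 0, 0, 0, 0, 0], [-10.4, 0, 0, 0, 0, 0], [-10.8, 0, 0, 0, 0, 0], [-11, 0, 0, 0, 0, 0]]

```text
time: 9.22
ee_pos: [0.5745, 0.0124, -0.0238]
eef_rot: [0.076, 0.997, -0.0, 0.0]
ft_force: [-2.8, 0.3, -0.9]
width: 0.0199
grip_force: 1.2
```

```bash
python3 m.py
```

```text
[ 0.57447303  0.01240046 -0.02384993] [-2.81444644  0.30541185 -0.87519879] 9.2167
scene [228 211  31  28 684] [0.6168 0.0052]
side [299 224  23  15 168] [0.6108 0.0345]
```

Call:
carry_out:
  steps:
    - [[-0.3, -0.15, 0, 0, 0, -0.04], [-0.82, -0.38, 0, 0, 0, -0.1], [-1.35, -0.64, 0, 0, 0, -0.17], [-1.91, -0.9, 0, 0, 0, -0.24], [-2.48, -1.15, 0, 0, 0, -0.31], [-2.96, -1.37, 0, 0, 0, -0.37], [-3.3, -1.47, 0, 0, 0, -0.4], [-3.55, -1.47, 0, 0, 0, -0.4], [-3.7, -1.47, 0, 0, 0, -0.4], [-3.8, -1.47, 0, 0, 0, -0.4]]

```text
time: 10.15
ee_pos: [0.609, -0.0077, -0.0239]
eef_rot: [-0.123, 0.992, 0.0, -0.0]
ft_force: [-3.3, 0.1, 0.2]
width: 0.0201
grip_force: 1.8
```

```bash
python3 m.py
```

```text
[ 0.60904114 -0.00766525 -0.02387306] [-3.347948    0.14819606  0.1905267 ] 10.15
scene [233 222  33  27 698] [0.6488 0.0021]
side [283 206  30  27 383] [0.647 0.015]
```

Call:
carry_out:
  steps:
    - [[-0.1, 0, 0, 0, 0, 0], [-0.2, 0, 0, 0, 0, 0], [-0.3, 0, 0, 0, 0, 0], [-0.4, 0, 0, 0, 0, 0], [-0.5, 0, 0, 0, 0, 0]]

```text
time: 10.67
ee_pos: [0.6119, -0.0077, -0.0241]
eef_rot: [-0.123, 0.992, -0.0, -0.002]
ft_force: [-15.0, -4.6, 10.4]
width: 0.0202
grip_force: 7.5
```

Call:
carry_out:
  steps:
    - [[-0.05, 0, 0, 0, 0, 0], [-0.1, 0, 0, 0, 0, 0], [-0.15, 0, 0, 0, 0, 0], [-0.15, 0, 0, 0, 0, 0], [-0.15, 0, 0, 0, 0, 0]]

```text
time: 11.08
ee_pos: [0.6127, -0.008, -0.0241]
eef_rot: [-0.123, 0.992, -0.0, -0.003]
ft_force: [-16.2, -5.0, 10.8]
width: 0.02
grip_force: 8.1
```

Call:
carry_out:
  steps:
    - [[-0.05, 0, 0, 0, 0, 0], [-0.1, 0, 0, 0, 0, 0], [-0.15, 0, 0, 0, 0, 0], [-0.2, 0, 0, 0, 0, 0], [-0.2, 0, 0, 0, 0, 0], [-0.2, 0, 0, 0, 0, 0]]

```text
time: 11.58
ee_pos: [0.6136, -0.0083, -0.0242]
eef_rot: [-0.123, 0.992, -0.0, -0.004]
ft_force: [-20.5, -6.5, 14.4]
width: 0.0199
grip_force: 10.3
```

```bash
python3 m.py
```

```text
[ 0.61360147 -0.00826471 -0.02419992] [-20.52202268  -6.5137979   14.41497242] 11.5833
scene [234 223  33  26 679] [0.6519 0.0025]
side [281 206  29  26 357] [0.6507 0.0153]
```

Call:
carry_out:
  steps:
    - [[0.3, 0, 0, 0, 0, 0], [0.8, 0, 0, 0, 0, 0], [1.6, 0, 0, 0, 0, 0], [3, 0, 0, 0, 0, 0], [5, 0, 0, 0, 0, 0], [7, 0, -1, 0, 0, 0], [9, 0, -3, 0, 0, 0], [11, 0, -6, 0, 0, 0], [13, 0, -9, 0, 0, 0], [15, 0, -12, 0, 0, 0], [16, 0, -15, 0, 0, 0], [16, 0, -18, 0, 0, 0], [16, 0, -20, 0, 0, 0], [16, 0, -20, 0, 0, 0]]

```text
time: 12.85
ee_pos: [0.4648, -0.0447, 0.1807]
eef_rot: [-0.124, 0.992, 0.001, 0.004]
ft_force: [-0.5, -0.0, 0.6]
width: 0.0205
grip_force: 0.0
```

```bash
python3 m.py; python3 - <<'E'
import cv2,glob,numpy as np
a=cv2.imread(sorted(glob.glob("pics/m_scene_*"),key=lambda f:float(f.split('_')[-1][:-4]))[-1])[190:280,200:290]
b=cv2.imread(sorted(glob.glob("pics/m_side_*"),key=lambda f:float(f.split('_')[-1][:-4]))[-1])[180:270,245:335]
cv2.imwrite("pics/f.png",np.hstack([cv2.resize(np.clip(x*1.6,0,255).astype(np.uint8),(400,400),interpolation=cv2.INTER_CUBIC) for x in(a,b)]))
E
```

```text
[ 0.46476159 -0.04471791  0.18067249] [-0.48284431 -0.03195821  0.62682452] 12.85
scene [235 224  32  24 638] [0.6518 0.0027]
side [280 204  33  27 653] [0.6497 0.0009]
```

View pics/f.png

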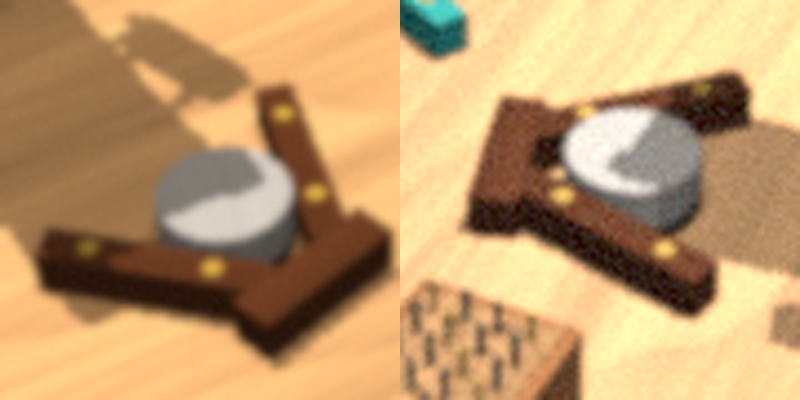

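The final view shows the block seated between both rails, with its top centre at about (225,195) in the scene crop and (632,152) in the side crop. I'll compare that numerically with the seat.

```bash
python3 - <<'E'
from bench import r
import numpy as np
from h import *
ax=np.array([.9686,.2486]);L=np.array([-ax[1],ax[0]]);S=np.array([.6504,.0007]);Q=[]
for n,o,q in(("scene",(200,190),(225,195)),("side",(245,180),(232,152))):
    Q.append(ray(r.camera_params(n),np.array(o)+(np.array(q)+.5)*.225-.5,.028)[0])
    d=Q[-1]-S;print(n,Q[-1],"along,left mm",1e3*(d@ax),1e3*(d@L))
E
```

```text
scene [0.65276825 0.0015857 ] along,left mm 2.5140740317069654 0.2691409374556273
side [0.65081009 0.00288883] along,left mm 0.9413542931295019 2.0181520719413184
```

```bash
python3 -c "
from bench import r
print(r.close_job())"
```

```text
the job is handed in; nothing more can be done
None
```

I pushed the bench block flat along the bench into the larger dark V-stop and backed away at about 12.9 s; the images put it within about 2 mm of the seat, and the final push force was nearly in line with the V. The first push passed above the block without moving it, because the fingertips were about 3 cm higher than reported. The job is handed in; I did not re-measure the tin or bur box, but nothing in the path or forces suggested contact with them.

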